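# Unload a clamped angle plate: reverse the ratchet, loosen, sort by hand

### The arm

A 6-joint arm with a two-finger parallel gripper is mounted at the origin on the work surface. World frame = base frame: x ahead of the robot, y to its left, z up, the work surface at z = 0. Lengths are in mm, angles in rad, forces in N, time in s.
With the tool pointing down it reaches from about 350 to 775 mm from the base axis. Payload 7.3 kg.
Tool frame: the origin (TCP) lies on the centre line of the jaws, within the pads' length; the fingertips stand bot.tip_reach ahead of it and the grasp point (between the pads) lies 6 mm ahead of it (bot.tip_reach is the distance from the TCP to the fingertips, in mm); z points along the fingers, y is the direction in which the jaws open and shut (so a half turn about z gives the same grasp; the last joint's range is limited). The gripper opens to 92 mm and grips with 3 to 60 N. Pads are 19 mm wide; open, the fingers measure 130 mm over their backs; the gripper's body (75 mm by 190 mm) begins 47 mm behind the grasp point.
Start: joints at [1.103, 0.342, 1.524, -0, 1.275, -0.146], TCP at [166.029, 498.073, 251.741] pointing down, gripper open.
Joint ranges: [-2.53, 2.53], [-0.77, 2.02], [0.04, 2.7], [-1, 4.14], [0.28, 2.66], [-3.11, 3.11]. Speed limits (rad/s): [2.57, 2.57, 3.14, 3.14, 3.14, 3.14].

### API

Orientations are given as [roll, pitch, yaw] about the fixed x, y, z axes, in that order (R = Rz(yaw) Ry(pitch) Rx(roll)).
In Python, from plant import bot gives the robot as it stands.
- The arm moves only by the tool step_arm, never from a script. Its argument "deltas" is a list of rows, each a list of 6 numbers: the shift along the tool's x, y, z in mm, then the turn, a rotation vector about the tool's x, y, z in rad. A call has 1 to 5 rows; each row is the pose to reach, as a shift and turn from the pose commanded when the call began, along the tool's axes at that moment; what a row does not reach only later rows make up. A row lasts 1/12 s, in which the tool goes at most 41.7 mm and 7.16 degrees, less where a joint would pass 70% of its speed; a pose out of reach is approached as far as the arm can. A call with a gripper value outside its range is refused whole. "fingers" is the finger opening in mm, from 0 to 91.8, set as the call begins (left out, the last holds). The fingers move at their own pace and stop on an object; the grip force is fixed at half the most. Time passes only in rows, so rows that repeat a pose let the fingers close. It gives the time, the measured TCP pose, the force and the opening at its end, in the units of the state.
- bot.get_obs(): the state, without advancing time (a new reading comes with each control period).
- bot.capture(name): name is "side" or "top"; returns a dict with "color" (400x640x3 uint8, red, green, blue), "fx", "fy", "cx", "cy" (pixels), "k1" (the pictures are not rectified: a ray, as slopes to the right and down, at radius r is drawn at 1 + k1 r^2 times it, then the intrinsics apply), "R" (3x3) and "t" (3): a world point X has camera coordinates R X + t. Camera axes: x right, y down, z forward; pixel columns grow to the right and rows downward; lengths in mm; the calibration is good to about 2 mm. A picture is of the moment at which its call begins. There is no depth.
- bot.close_job(): hands the job in, once; it reports no verdict.
Trained networks look in a picture, given as the dict that the camera call returned (one of the last four; its "shot" number tells which), for a name from the list of things; names that differ only in an ending like _2 or _b are one class to them, and where a whole thing is asked for, a point or a joint stands for the part that bears it (a point fixed in the world has none). Each returns a list of dicts, best first, with "p" (0 to 1); they miss things now and then, are a little off and sometimes report something else, mostly with a low value. They report only what shows in the picture. A call takes as long as a camera call. They do not tell look-alikes from the thing itself.
- bot.boxes_of(query, picture): "rect" ([centre column, centre row, width, height] in pixels, round what is visible of it).
The state is a dict: "time": time; "joint_positions": joint angles; "dq": joint speeds; "tau": joint torques, N m; "tool_pos": TCP position; "tcp_rot": TCP orientation; "contact_force": force on the tool from outside, world axes, zero at the start; "moment": the same for the moment, N m; "grip_width": finger opening in mm.
Only numpy, scipy, OpenCV 4.12 (cv2) and the standard library are available. Lean on these libraries where they do the work, as an engineer would, in place of code of your own. Each camera call takes 0.05 s, during which the arm holds its last target. There are 200 camera calls.

### The job

The finished angle plate is still clamped in the fixture, and the ratchet on the clamp screw was left set to tighten. Flip the ratchet's direction lever fully over, then swing the handle to back the screw off by at least a quarter turn, without tightening it any further. Draw the freed plate out from under the clamp and set it down, not dropping it, flat on its base in the bin that holds the plate of the same hand, leaving everything else where it is.

Things in the scene. Friction and masses are not known exactly. Their poses are not given: they have to be found in the camera images.
- fixture: Fixed dark steel tooling plate 200 x 235 x 12 mm (x -100..100, y -80..155). Origin on the table under the clamp screw's axis, z up. A steel strap clamp, 32 mm wide, lies along y from heel (y -58) to toe tip (y 62), top at z 34. The angle plate lies at +y, the first 22 mm of its base (y 40..62) under the toe. Three dowels 11 mm tall bar its base's -y edge and -x end: draw it out to +y.
- screw_axis (a point): Point on the clamp screw's vertical axis at the mid-height of the ratchet head, 75 mm above the table. On this axis sit the strap, hex nut, socket and ratchet head (66 mm across, z from 62 to 86 mm).
- screw (a joint): Turn of the clamp screw (rad): 0 at the start (tight); positive = counter-clockwise seen from above = loosened; negative = tightened further. Resists with about 1.2 N m, stays where it is left. At the start the toe presses on the plate with some 100 N; it lets go after about 0.6 rad, then rises 3 mm per rad: after a quarter turn it stands 2.5 to 3 mm clear of the plate.
- ratchet (a joint): Handle angle about the screw axis (rad): 0 = handle towards the fixture's -x, growing counter-clockwise from above (pi/2 = towards its -y), from 0 to 2.9; starts at 0.35 to 0.75. A 24-tooth ratchet: it drives the screw one way and clicks freely (0.3 N m) the other way, as set by the lever; up to 0.3 rad may pass before it bites.
- handle_grip (a point): On the centre line of the handle's round black grip, 130 mm from the screw axis and 75 mm above the table. x axis outward along the handle, z up. The grip is 24 mm thick and runs from 80 to 187 mm from the axis, level, with free room on both sides and below.
- lever (a joint): Direction lever on top of the ratchet (rad), pivot upright, 34 mm out from the screw axis along the handle. 0 = tighten stop: points 0.45 rad clockwise (from above) of the handle's outward direction; 0.90 = loosen stop, 0.45 rad counter-clockwise of it. Turns with 0.04 N m, stays where left. At loosen, the handle drives the screw counter-clockwise and clicks back clockwise.
- lever_tab (a point): Centre of the upright thumb tab at the lever's end, 46 mm from the lever's pivot, 103 mm above the table. The tab is 18 mm along the lever, 9 mm thick, and spans z from 91 to 113 mm; the lever's arm is 94 mm high, the handle's top 87 mm. x axis outward along the lever, z up.
- plate: The clamped aluminium angle plate, about 0.26 kg. Origin: centre of the underside of its base, 110 (x) x 80 (y) x 8 mm; z up. An upright flange 8 mm thick, 110 long, 60 mm tall in all stands on the +y edge (mid-plane y = 36). Notch 35 x 35 mm at the base's +x, -y corner: right-hand (upright at the back, notch at right). Starts parallel to the fixture at its (0, 80, 12) mm.
- bin_rh: Grey open bin fixed to the table, 300 (x) x 200 (y) x 60 mm outside, walls and floor 5 mm. Origin under its centre. This one holds the right-hand plate sample_rh in its -x half; its +x half is free. The bins stand left and right on the table, either way round.
- bin_rh_in (a point): Centre of the inner floor of bin_rh, 5 mm above the table; axes as the bin.
- bin_lh: The same bin for left-hand plates: it holds the left-hand plate sample_lh in its -x half.
- bin_lh_in (a point): Centre of the inner floor of bin_lh, 5 mm above the table; axes as the bin.
- sample_rh: Right-hand angle plate, the same as the clamped one, lying on its base in bin_rh, its upright towards the bin's -x end. Origin and axes as plate. Bystander.
- sample_lh: Left-hand angle plate, the mirror image (notch at its -x, -y corner), lying on its base in bin_lh, its upright towards the bin's -x end. Origin: centre of the base's underside. Bystander.
- spanner: Steel spanner 170 mm long lying on the table beyond the handle's swing. Bystander.
- tin: Round steel tin with a lid, 63 mm across, 64 mm tall, standing on the table on the robot's side of the fixture. Bystander.
There are look-alikes about, which are no part of the job. Leave any red look-alike of the plate alone.

How it is judged (in metres and radians):
On the way, in this order (a step that is already met when the one before it is completed fails the run):
1. the direction lever is flipped over to loosen while the screw is still tight (value of joint lever above 0.75 rad and value of joint screw below 0.3 rad), for 0.1 s.
2. the ratchet has backed the clamp screw off by a quarter turn, the plate still in its place (value of joint screw above 1.45 rad and value of joint lever above 0.75 rad and distance of plate from where it was at the start of the episode below 0.03 m), for 0.1 s.
At the end, for the whole second after the job is handed in: The plate lies at rest, flat on its base (within 0.08 rad) on the floor of the right-hand bin bin_rh (underside within 6 mm of the floor); the clamp screw stays backed off by a quarter turn (more than 1.45 rad) and the direction lever stays at loosen (above 0.75 rad) (value of joint screw above 1.45 rad and value of joint lever above 0.75 rad and x of plate in the frame of bin_rh_in between -0.145 and 0.145 m and y of plate in the frame of bin_rh_in between -0.095 and 0.095 m and z of plate in the frame of bin_rh_in between -0.005 and 0.006 m and angle between plate's own z axis and vertical below 0.08 rad and linear speed of plate below 0.02 m/s); the robot touches nothing.
It fails at once if the clamp screw is tightened further (by more than 0.15 rad) (value of joint screw below -0.15 rad).
It fails at once if the plate is dragged (more than 15 mm) before the clamp is loosened (distance of plate from where it was at the start of the episode above 0.015 m and value of joint screw below 1 rad).
It fails at once if the plate is let go more than 25 mm above a bin's floor ((contact force between the fingers and plate below 0.1 N and horizontal distance between plate and bin_rh_in below 0.12 m and z of plate in the frame of bin_rh_in above 0.025 m) or (contact force between the fingers and plate below 0.1 N and horizontal distance between plate and bin_lh_in below 0.12 m and z of plate in the frame of bin_lh_in above 0.025 m)).
It fails at once if a plate already in a bin is shifted by more than 30 mm (distance of any of sample_rh, sample_lh from where it was at the start of the episode above 0.03 m).
It fails at once if the spanner or the tin is moved by more than 30 mm (distance of any of spanner, tin from where it was at the start of the episode above 0.03 m).
It also fails if it takes over 72 s, if anything falls off the work surface, if the arm or the gripper's body presses on something with over 40 N, if the wrist force passes 120 N, or if a joint passes its speed limit or range.

## Working session

There is one attempt and no reset: what is moved stays moved. The work goes in short steps, Python scripts to look and compute and a tool call to move; the robot and the scene stay as the last step left them, time stands still between calls to the robot, and variables do not carry over. Pictures are saved under pics/ and viewed, about 8 in all and at most 12, crops included, and the job is handed in when it is done.

Besides the shell and the picture viewer there is one more tool, called as name(argument=value, ...) on one line, values as JSON. step_arm: Moves the arm, as the interface text tells. Its arguments: {"type":"object","properties":{"deltas":{"type":"array"},"fingers":{"type":"number"}},"required":["deltas"]}

```bash
ls; mkdir -p pics
python3 - <<'E'
from plant import bot
import cv2,numpy as np,json
o=bot.get_obs();print({k:np.round(v,3).tolist() for k,v in o.items()},bot.tip_reach)
for n in("side","top"):
    c=bot.capture(n);cv2.imwrite(f"pics/{n}0.png",c["color"][...,::-1])
    print(n,{k:np.round(v,4).tolist() for k,v in c.items() if k!="color"})
    for q in("fixture","plate","ratchet","lever","bin_rh","sample_rh","sample_lh","tin","spanner","handle_grip","lever_tab"):
        print(q,[(np.round(b["rect"]).astype(int).tolist(),round(b["p"],2)) for b in bot.boxes_of(q,c)][:4])
E
```

```text
pics
{'time': 0.0, 'joint_positions': [1.103, 0.343, 1.525, -0.0, 1.275, -0.146], 'dq': [0.0, -0.001, -0.001, 0.0, 0.002, -0.0], 'tau': [0.0, -43.124, -24.422, 0.072, 0.056, -0.0], 'tool_pos': [165.858, 497.718, 251.056], 'tcp_rot': [-3.14, -0.0, 2.82], 'contact_force': [-0.112, -1.039, -0.362], 'moment': [-0.04, -0.02, 0.028], 'grip_width': 91.841} 25.0
side {'fx': 442.6333, 'fy': 442.6333, 'cx': 316.9975, 'cy': 200.3474, 'k1': -0.0743, 'R': [[0.9972, -0.0734, 0.0131], [-0.0403, -0.6778, -0.7341], [0.0627, 0.7316, -0.6789]], 't': [-526.1318, 113.9122, 1159.9905], 'shot': 1}
fixture [([338, 237, 102, 76], 0.72), ([319, 355, 162, 85], 0.64)]
plate [([230, 273, 50, 50], 0.95), ([329, 212, 44, 38], 0.88), ([369, 136, 30, 37], 0.88), ([376, 172, 34, 40], 0.75)]
ratchet [([322, 242, 66, 57], 0.6)]
lever [([325, 231, 27, 13], 0.74)]
bin_rh [([318, 356, 161, 87], 0.89)]
sample_rh [([283, 361, 54, 45], 0.73), ([322, 241, 67, 54], 0.51)]
sample_lh [([269, 143, 32, 15], 0.65), ([284, 363, 58, 46], 0.24)]
tin [([280, 184, 19, 32], 0.69), ([329, 212, 42, 38], 0.29)]
spanner [([395, 300, 68, 47], 0.83)]
handle_grip [([323, 242, 71, 52], 0.95)]
lever_tab [([326, 229, 23, 13], 0.69)]
top {'fx': 482.7493, 'fy': 482.7493, 'cx': 320.3983, 'cy': 199.2395, 'k1': -0.1467, 'R': [[-0.0105, -0.9998, 0.0154], [-0.9901, 0.0082, -0.1398], [0.1397, -0.0167, -0.9901]], 't': [6.0033, 544.6824, 1425.1975], 'shot': 2}
fixture [([264, 240, 26, 21], 0.32)]
plate [([308, 194, 28, 34], 0.79), ([246, 144, 36, 35], 0.75), ([187, 142, 47, 29], 0.66), ([368, 279, 33, 40], 0.57)]
ratchet [([264, 239, 18, 20], 0.43)]
lever [([345, 198, 14, 21], 0.43)]
bin_rh [([445, 210, 78, 105], 0.82)]
sample_rh [([441, 238, 39, 34], 0.72)]
sample_lh [([188, 250, 31, 38], 0.8)]
tin [([264, 240, 22, 22], 0.61)]
spanner [([387, 159, 24, 40], 0.55)]
handle_grip [([353, 202, 53, 59], 0.85), ([266, 238, 27, 20], 0.66)]
lever_tab [([347, 197, 10, 20], 0.52)]
```

Run:
```python
import cv2
a=cv2.imread("pics/side0.png");b=cv2.imread("pics/top0.png")
cv2.imwrite("pics/s1.png",cv2.resize(a[80:400,190:470],None,fx=1.87,fy=1.87,interpolation=cv2.INTER_CUBIC))
cv2.imwrite("pics/t1.png",cv2.resize(b[90:330,140:500],None,fx=2.2,fy=2.2,interpolation=cv2.INTER_CUBIC))
```

```text
(no output)
```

View pics/t1.png

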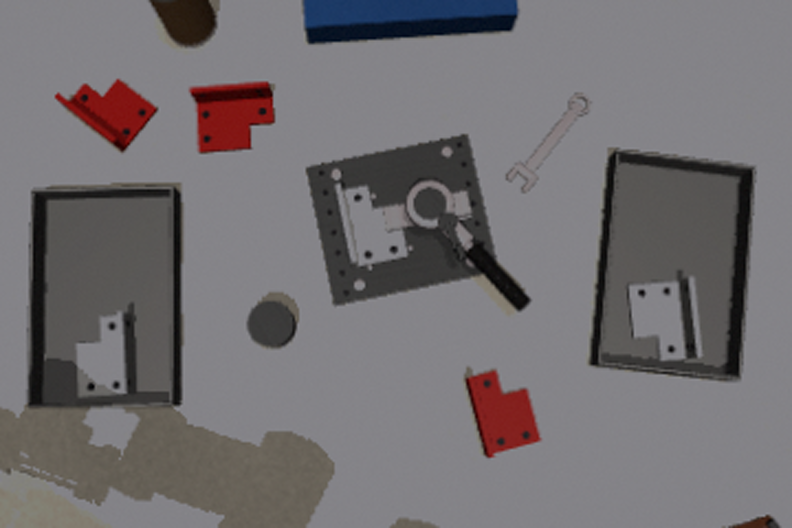

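View pics/s1.png

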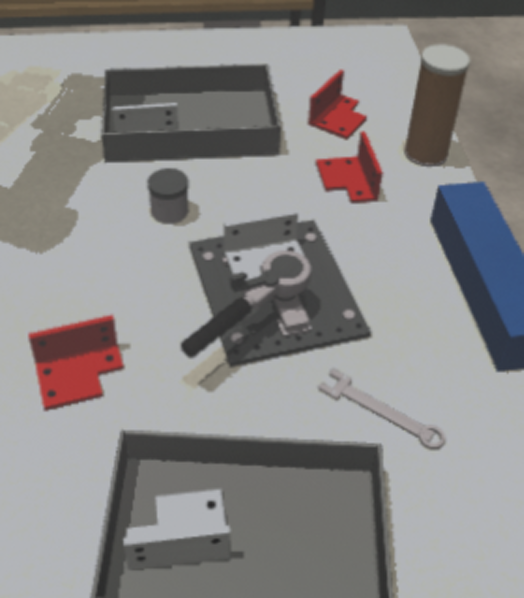

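The top view shows fixture around (400,215), left bin (105,295), right bin (670,265). The plates' hand needs a closer look, so I'm making a zoom of both samples and the fixture.

Run:
```python
import cv2,numpy as np
a=cv2.imread("pics/side0.png");b=cv2.imread("pics/top0.png")
def z(i,x,y,w,h,W,H): return cv2.resize(i[y:y+h,x:x+w],(W,H),interpolation=cv2.INTER_CUBIC)
r1=np.hstack([z(b,165,220,67,60,335,300),z(b,410,200,67,60,335,300)])
r2=np.hstack([z(a,235,115,67,60,335,300),z(a,250,330,67,60,335,300)])
cv2.imwrite("pics/z.png",np.clip(np.vstack([r1,r2])*1.5,0,255))
# top fixture crop 5x: 270..410 x 145..240 ->
cv2.imwrite("pics/zt.png",np.clip(z(b,270,140,130,100,780,600)*1.5,0,255))
```

```text
[ WARN:0@0.077] global loadsave.cpp:1063 imwrite_ Unsupported depth image for selected encoder is fallbacked to CV_8U.
```

View pics/z.png

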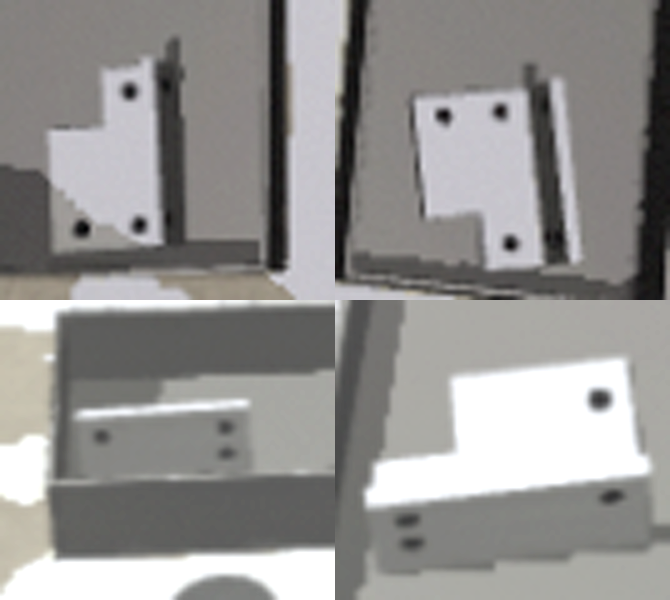

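View pics/zt.png

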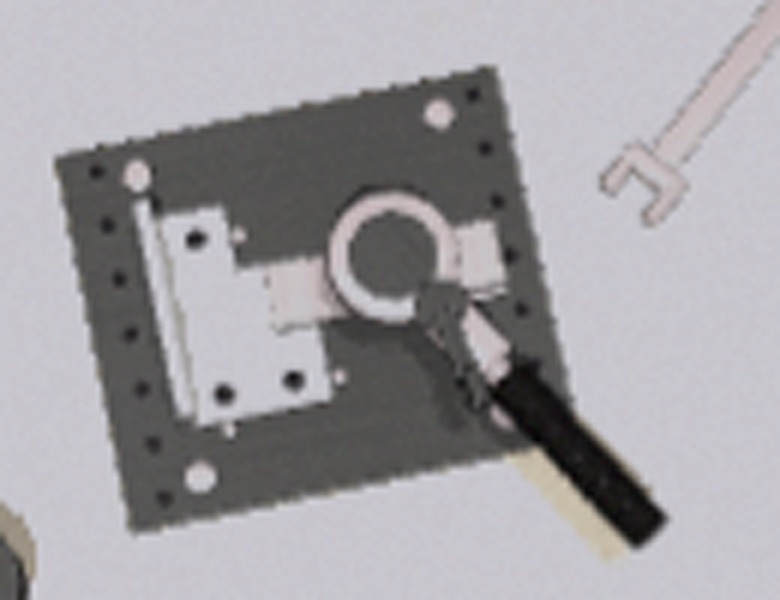

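Choice by description: 

- **Clamped plate:** silver, at top (230,310) in the zoom. The three red plates at top-crop (107,110), (235,115) and (500,410) are look-alikes, and so are the two silver bin samples.
- **Clamped plate's hand:** upright to the left (+y), notch up-right, so right-hand.
- **Right bin sample:** upright at right, notch lower-left. That is the same shape turned 180°, so **bin_rh is the right bin**. The left bin's notch is upper-left, so it is left-hand.

Now fitting the poses.

```bash
cat > h.py <<'E'
import numpy as np,cv2
from scipy.optimize import least_squares
from scipy.spatial.transform import Rotation as Ro
C={"side":dict(f=442.6333,c=(316.9975,200.3474),k=-0.0743),"top":dict(f=482.7493,c=(320.3983,199.2395),k=-0.1467)}
C["side"]["R"]=np.array([[0.9972,-0.0734,0.0131],[-0.0403,-0.6778,-0.7341],[0.0627,0.7316,-0.6789]]);C["side"]["t"]=np.array([-526.1318,113.9122,1159.9905])
C["top"]["R"]=np.array([[-0.0105,-0.9998,0.0154],[-0.9901,0.0082,-0.1398],[0.1397,-0.0167,-0.9901]]);C["top"]["t"]=np.array([6.0033,544.6824,1425.1975])
def proj(n,X):
    c=C[n];p=np.atleast_2d(X)@c["R"].T+c["t"];s=p[:,:2]/p[:,2:]
    return s*(1+c["k"]*(s**2).sum(1,keepdims=True))*c["f"]+c["c"]
def fr(p,X): # planar pose x,y,yaw
    X=np.atleast_2d(np.array(X,float));c,s=np.cos(p[2]),np.sin(p[2])
    return np.c_[p[0]+c*X[:,0]-s*X[:,1],p[1]+s*X[:,0]+c*X[:,1],X[:,2]]
def fit(obs,p0):
    r=least_squares(lambda p:np.concatenate([(proj(n,fr(p,X))-u).ravel() for n,X,u in obs]),p0,x_scale=[100,100,.1],loss="soft_l1")
    return r.x,r.fun.reshape(-1,2)
def unz(p,s,o): return np.array(p,float)/s+np.array(o)
E
python3 - <<'E'
from h import *
zt=lambda p:unz(p,6,(270,140))-.4; s1=lambda p:unz(p,1.87,(190,80)); t1=lambda p:unz(p,2.2,(140,90))
K=[[-100,155,12],[100,155,12],[100,-80,12],[-100,-80,12]]
obs=[("top",[K[1],K[2],K[0]],zt([[57,158],[495,68],[132,530]])),("top",[[0,0,86]],zt([[392,258]])),
("side",K,s1([[192,243],[313,222],[370,332],[233,362]]))]
F,r=fit(obs,[500,0,.2]);print("fix",F,np.round(r,1).tolist())
B=[[150,100,60],[150,-100,60],[-150,-100,60],[-150,100,60]]
b,r=fit([("top",B,t1([[612,150],[755,168],[741,380],[590,366]]))],[500,-350,0]);print("rh",b,np.round(r,1).tolist())
# handle angle: grip end and grip middle
for px,z,rr in(((650,532),75,187),((582,458),81,130)):
    from scipy.optimize import brentq,minimize
    u=zt([px])
    m=least_squares(lambda q:(proj("top",fr(F,[[-q[1]*np.cos(q[0]),-q[1]*np.sin(q[0]),z]]))-u).ravel(),[.6,130],x_scale=[.1,50]);print("handle",m.x)
for px,z in(((480,398),103),((462,375),113)):
    u=zt([px]);m=least_squares(lambda q:(proj("top",fr(F,[[q[0],q[1],z]]))-u).ravel(),[-50,-50]);print("tabguess",m.x,"world",fr(F,[[*m.x,z]]))
a=.6
for a in(.5,.6,.7):
  p=-34*np.array([np.cos(a),np.sin(a)]);d=a-.45;t=p-46*np.array([np.cos(d),np.sin(d)]);print(a,t,(proj("top",fr(F,[[*t,103]]))-(270,140))*6)
E
```

```text
fix [ 5.88586060e+02 -4.27532752e+01  1.99995632e-01] [[-0.3, -0.4], [0.2, -0.5], [0.1, 0.2], [0.4, -0.5], [-2.0, -0.3], [0.3, -1.4], [0.7, 0.0], [-1.9, 0.5]]
rh [ 5.04876998e+02 -3.81458575e+02 -1.24565360e-01] [[0.7, -0.1], [-1.0, -0.4], [-1.3, 0.6], [2.1, -0.0]]
handle [  0.53742079 184.68079659]
handle [  0.53477591 135.46327563]
tabguess [-79.66225646 -24.27014569] world [[515.33330503 -82.36576109 103.        ]]
tabguess [-68.10489001 -17.20955665] world [[525.25761137 -73.14986285 113.        ]]
0.5 [-75.78031908 -18.5995101 ] [[464.40854997 390.20780451]]
0.6 [-73.54488049 -26.07199819] [[478.49151176 382.53447193]]
0.7 [-70.57460577 -33.28398349] [[491.70228917 373.50459734]]
```

```bash
cat >> h.py <<'E'
def rows(targets,cur=None):
    """targets: list of (x,y,z,yaw) world -> deltas from present pose"""
    from plant import bot
    o=bot.get_obs();p=np.array(o["tool_pos"]);R=Ro.from_euler("xyz",o["tcp_rot"])
    print("t",round(o["time"],2),"pos",np.round(p,1),"rot",np.round(o["tcp_rot"],3),"F",np.round(o["contact_force"],1),"w",round(o["grip_width"],1))
    for i in range(0,len(targets),5):
        if i: x,y,z,w=targets[i-1];p=np.array([x,y,z]);R=Ro.from_euler("xyz",[np.pi,0,w])
        print([[*map(float,np.round(R.inv().apply(np.array(t[:3])-p),1)),*map(float,np.round((R.inv()*Ro.from_euler("xyz",[np.pi,0,t[3]])).as_rotvec(),3))] for t in targets[i:i+5]])
F=np.array([588.6,-42.8,.2]);A=.536
d=lambda w:np.array([np.cos(w),np.sin(w)])
def lev(phi,z,off=14,a=A):
    P=F[:2]+34*d(a+np.pi+F[2]);w=phi+a+np.pi+F[2]   # phi: lever angle rel. handle outward
    return (*(P+46*d(w)-off*d(w+np.pi/2)),z,w-np.pi/2)
def hnd(a,z,r=138):
    w=a+np.pi+F[2];return (*(F[:2]+r*d(w)),z,w-np.pi)
E
python3 - <<'E'
from h import *
rows([lev(-.75,200)])
E
```

```text
t 1.2 pos [166.  498.1 251.7] rot [3.141 0.    2.82 ] F [0.7 0.1 0.5] w 91.7
[[-507.2, -409.7, 51.7, 0.0, -0.0, 1.263]]
```

step_arm(deltas=[[-160,-130,15,0,0,0.4],[-160,-130,15,0,0,0.4],[-160,-130,15,0,0,0.4],[-160,-130,15,0,0,0.4],[-160,-130,15,0,0,0.4]], fingers=0)

```text
time: 1.62
tool_pos: [277.2, 322.4, 236.7]
tcp_rot: [3.141, 0.0, 2.419]
contact_force: [0.7, 0.7, -0.3]
grip_width: 63.0
```

Run:
```python
from h import *
rows([lev(-.75,200)])
```

```text
t 1.62 pos [277.2 322.4 236.7] rot [3.141 0.    2.419] F [ 0.7  0.7 -0.3] w 63.0
[[-427.3, -121.0, 36.7, 0.001, -0.0, 0.862]]
```

step_arm(deltas=[[-190,-54,17,0,0,0.4],[-190,-54,17,0,0,0.4],[-190,-54,17,0,0,0.4],[-190,-54,17,0,0,0.4],[-190,-54,17,0,0,0.4]])

```text
time: 2.03
tool_pos: [384.9, 155.5, 219.8]
tcp_rot: [3.141, 0.001, 2.017]
contact_force: [-0.0, -0.3, 0.6]
grip_width: 29.7
```

Run:
```python
from h import *
rows([lev(-.75,200)])
```

```text
t 2.03 pos [384.9 155.5 219.8] rot [3.141e+00 1.000e-03 2.017e+00] F [-0.  -0.3  0.6] w 29.7
[[-243.6, 30.6, 19.9, 0.001, 0.0, 0.46]]
```

step_arm(deltas=[[-200,25,20,0,0,0.46],[-200,25,20,0,0,0.46],[-200,25,20,0,0,0.46],[-200,25,20,0,0,0.46],[-200,25,20,0,0,0.46]])

```text
time: 2.45
tool_pos: [494.1, -13.9, 199.6]
tcp_rot: [3.141, 0.0, 1.554]
contact_force: [0.5, 0.2, 0.2]
grip_width: 1.0
```

Run:
```python
from h import *
rows([lev(-.75,200)]*2+[lev(-.75,160),lev(-.75,123),lev(-.75,123)]+[lev(p,123) for p in(-.62,-.5,-.38,-.26,-.14,-.02,.1,.22,.34,.45)])
```

```text
t 2.45 pos [494.1 -13.9 199.6] rot [3.141 0.    1.554] F [0.5 0.2 0.2] w 1.0
[[-36.7, 24.1, -0.4, 0.001, 0.0, -0.003], [-36.7, 24.1, -0.4, 0.001, 0.0, -0.003], [-36.7, 24.1, 39.6, 0.001, 0.0, -0.003], [-36.7, 24.0, 76.6, 0.001, 0.0, -0.003], [-36.7, 24.0, 76.6, 0.001, 0.0, -0.003]]
[[-6.1, -1.4, -0.0, 0.0, 0.0, -0.13], [-11.8, -2.0, -0.0, -0.0, 0.0, -0.25], [-17.6, -1.9, -0.0, -0.0, 0.0, -0.37], [-23.3, -1.2, -0.0, -0.0, 0.0, -0.49], [-28.9, 0.3, 0.0, 0.0, 0.0, -0.61]]
[[-5.6, -1.3, -0.0, 0.0, 0.0, -0.12], [-11.3, -2.0, -0.0, 0.0, 0.0, -0.24], [-17.1, -2.0, -0.0, 0.0, 0.0, -0.36], [-22.8, -1.3, -0.0, -0.0, 0.0, -0.48], [-28.0, -0.0, -0.0, 0.0, 0.0, -0.59]]
```

step_arm(deltas=[[-37,24,0,0,0,0],[-37,24,0,0,0,0],[-37,24,35,0,0,0],[-37,24,76,0,0,0],[-37,24,76,0,0,0]])

```text
time: 2.87
tool_pos: [512.3, -47.7, 117.6]
tcp_rot: [-3.129, -0.003, 1.559]
contact_force: [-1.1, -0.3, -0.3]
grip_width: 0.9
```

step_arm(deltas=[[-6,-1.4,0,0,0,-0.12],[-11.8,-2,0,0,0,-0.24],[-17.6,-1.9,0,0,0,-0.36],[-23.3,-1.2,0,0,0,-0.48],[-28.9,0.3,0,0,0,-0.6]])

```text
time: 3.28
tool_pos: [516.6, -77.2, 125.5]
tcp_rot: [3.141, 0.0, 2.166]
contact_force: [-1.0, 1.4, -0.3]
grip_width: 0.7
```

Run:
```python
from h import *
from plant import bot
rows([lev(p,123) for p in(-.03,.09,.21,.33,.45)])
b=bot.capture("top")["color"][...,::-1];a=bot.capture("side")["color"][...,::-1]
z=lambda i,x,y:cv2.resize(i[y:y+80,x:x+80],(400,400),interpolation=cv2.INTER_CUBIC)
cv2.imwrite("pics/l1.png",np.hstack([z(b,300,150),z(a,280,190)]))
```

```text
t 3.28 pos [516.6 -77.2 125.5] rot [3.141 0.    2.166] F [-1.   1.4 -0.3] w 0.7
[[-7.8, -2.1, 2.6, 0.0, 0.0, -0.11], [-13.5, -2.8, 2.6, 0.0, 0.0, -0.23], [-19.3, -2.8, 2.6, 0.0, 0.0, -0.35], [-25.0, -2.1, 2.6, 0.0, 0.0, -0.47], [-30.6, -0.8, 2.6, 0.0, 0.0, -0.59]]
```

View pics/l1.png

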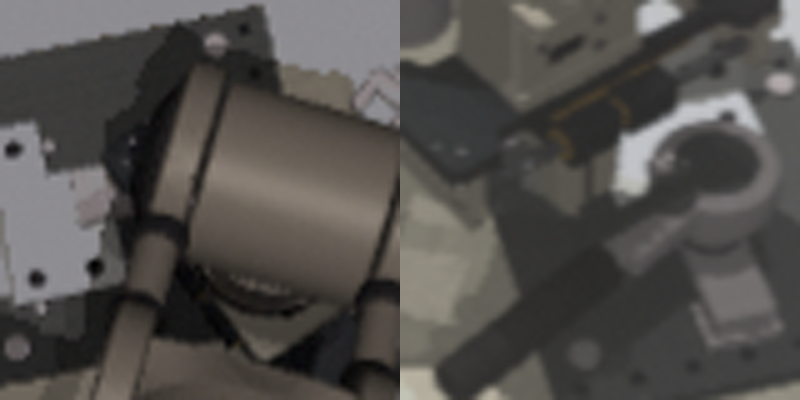

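The side half shows the tool beside the tab at about (610,205), with the handle still where it was. The 1.4 N reading suggests the tool has touched the tab, so I'll carry on along the arc.

step_arm(deltas=[[-7.5,-2.1,2,0,0,-0.11],[-13.5,-2.8,2,0,0,-0.23],[-19.3,-2.8,2,0,0,-0.35],[-25,-2.1,2,0,0,-0.47],[-30.6,-0.8,2,0,0,-0.59]])

```text
time: 3.8
tool_pos: [532.8, -102.9, 122.9]
tcp_rot: [-3.142, -0.0, 2.752]
contact_force: [-1.6, 0.1, 0.3]
grip_width: 0.3
```

Run:
```python
from h import *
from plant import bot
rows([lev(.45,123),lev(.5,123)])
b=bot.capture("top")["color"][...,::-1];a=bot.capture("side")["color"][...,::-1]
z=lambda i,x,y:cv2.resize(i[y:y+80,x:x+80],(400,400),interpolation=cv2.INTER_CUBIC)
cv2.imwrite("pics/l2.png",np.hstack([z(b,300,150),z(a,280,190)]))
```

```text
t 3.8 pos [ 532.8 -102.9  122.9] rot [-3.142 -0.     2.752] F [-1.6  0.1  0.3] w 0.3
[[-0.3, 0.1, -0.1, -0.0, -0.0, -0.005], [-2.7, -0.6, -0.1, 0.0, -0.0, -0.055]]
```

step_arm(deltas=[[-2,0,0,0,0,-0.03],[-3,0,0,0,0,-0.05],[-4,0,0,0,0,-0.07],[-4,0,0,0,0,-0.07]])

```text
time: 4.23
tool_pos: [536.3, -104.6, 122.0]
tcp_rot: [-3.141, -0.0, 2.818]
contact_force: [-3.1, -1.2, 2.4]
grip_width: 0.7
```

step_arm(deltas=[[-2,0,0,0,0,0],[-3,0,0,0,0,0],[-3,0,0,0,0,0]])

```text
time: 4.48
tool_pos: [539.3, -105.8, 121.7]
tcp_rot: [-3.141, -0.0, 2.818]
contact_force: [-3.6, -1.5, 1.1]
grip_width: -0.0
```

step_arm(deltas=[[15,0,0,0,0,0],[20,0,-30,0,0,0],[45,0,-70,0,0,0],[85,0,-80,0,0,0],[120,0,-80,0,0,0]])

```text
time: 4.9
tool_pos: [427.3, -68.0, 204.8]
tcp_rot: [3.141, 0.009, 2.819]
contact_force: [0.2, -0.1, 0.4]
grip_width: 0.5
```

step_arm(deltas=[[40,0,0,0,0,0],[80,0,0,0,0,0],[80,0,0,0,0,0]], fingers=56)

```text
time: 5.15
tool_pos: [343.1, -39.5, 200.8]
tcp_rot: [3.141, -0.005, 2.819]
contact_force: [-0.3, -0.3, -0.2]
grip_width: 15.9
```

Run:
```python
from h import *
from plant import bot
b=bot.capture("top")["color"][...,::-1];a=bot.capture("side")["color"][...,::-1]
z=lambda i,x,y:cv2.resize(i[y:y+80,x:x+80],(400,400),interpolation=cv2.INTER_CUBIC)
cv2.imwrite("pics/l3.png",np.hstack([z(b,320,160),z(a,280,200)]))
rows([hnd(A,180)])
```

```text
t 5.25 pos [349.9 -42.2 202.5] rot [3.141 0.004 2.819] F [ 1.1 -0.6  0.4] w 23.9
[[-158.8, -45.2, 23.0, 0.004, 0.002, 2.083]]
```

View pics/l3.png

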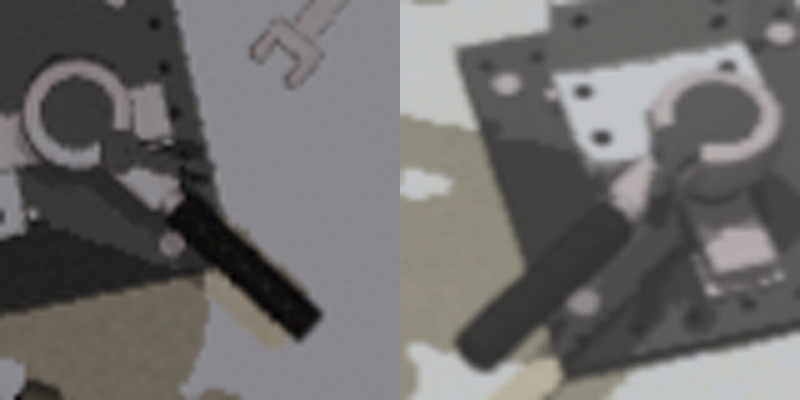

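The lever now lies on the far side of the handle: pivot (118,150), tab (190,175). That is about 25° counter-clockwise of the handle, at its loosen stop. The handle end is at (312,325).

Run:
```python
from h import *
for px,z,r in(((306,328),75,185),((248,265),81,130)):
    u=unz(px,5,(320,160))-.4
    m=least_squares(lambda q:(proj("top",fr(F,[[-q[1]*np.cos(q[0]),-q[1]*np.sin(q[0]),z]]))-u).ravel(),[.6,130],x_scale=[.1,50]);print(m.x)
rows([hnd(.57,180)])
```

```text
[  0.60495056 184.31641533]
[  0.62720425 134.0606753 ]
t 5.25 pos [349.9 -42.2 202.5] rot [3.141 0.004 2.819] F [ 1.1 -0.6  0.4] w 23.9
[[-163.0, -47.5, 23.0, 0.004, 0.002, 2.049]]
```

step_arm(deltas=[[-30,0,0,0,0,0.6],[-60,0,0,0,0,0.6],[-60,-10,0,0,0,0.6],[-60,-10,0,0,0,0.6],[-60,-10,0,0,0,0.6]], fingers=60)

```text
time: 5.67
tool_pos: [405.9, -72.1, 201.7]
tcp_rot: [3.14, 0.002, 2.212]
contact_force: [0.7, -0.3, -0.2]
grip_width: 56.9
```

step_arm(deltas=[[0,0,0,0,0,0.6],[0,0,0,0,0,0.6],[0,0,0,0,0,0.6],[0,0,0,0,0,0.6],[0,0,0,0,0,0.6]])

```text
time: 6.08
tool_pos: [405.8, -71.7, 201.9]
tcp_rot: [3.139, 0.001, 1.613]
contact_force: [0.2, -0.2, 0.6]
grip_width: 59.4
```

step_arm(deltas=[[0,0,0,0,0,0.6],[0,0,0,0,0,0.6],[0,0,0,0,0,0.6],[0,0,0,0,0,0.6],[0,0,0,0,0,0.6]])

```text
time: 6.5
tool_pos: [405.8, -71.7, 201.9]
tcp_rot: [3.139, -0.001, 1.013]
contact_force: [-0.3, -1.1, 0.3]
grip_width: 59.8
```

Run:
```python
from h import *
rows([hnd(.615,180)]*5+[hnd(.615,150),hnd(.615,110),hnd(.615,86),hnd(.615,86)])
```

```text
t 6.5 pos [405.8 -71.7 201.9] rot [ 3.139e+00 -1.000e-03  1.013e+00] F [-0.3 -1.1  0.3] w 59.8
[[-14.0, 112.6, 22.2, 0.002, -0.001, 0.198], [-14.0, 112.6, 22.2, 0.002, -0.001, 0.198], [-14.0, 112.6, 22.2, 0.002, -0.001, 0.198], [-14.0, 112.6, 22.2, 0.002, -0.001, 0.198], [-14.0, 112.6, 22.2, 0.002, -0.001, 0.198]]
[[0.0, -0.0, 30.0, 0.0, 0.0, 0.0], [0.0, -0.0, 70.0, 0.0, 0.0, 0.0], [0.0, -0.0, 94.0, 0.0, 0.0, 0.0], [0.0, -0.0, 94.0, 0.0, 0.0, 0.0]]
```

step_arm(deltas=[[-14,112.6,22,0,0,0.1],[-14,112.6,22,0,0,0.198],[-14,112.6,22,0,0,0.198],[-14,112.6,22,0,0,0.198],[-14,112.6,22,0,0,0.198]])

```text
time: 6.92
tool_pos: [494.2, -143.2, 178.5]
tcp_rot: [3.142, -0.001, 0.82]
contact_force: [0.0, -0.3, 0.6]
grip_width: 60.3
```

step_arm(deltas=[[0,0,30,0,0,0],[0,0,70,0,0,0],[0,0,94,0,0,0],[0,0,94,0,0,0]])

```text
time: 7.25
tool_pos: [489.5, -140.2, 81.7]
tcp_rot: [-3.134, 0.002, 0.822]
contact_force: [-1.5, 0.3, -1.0]
grip_width: 60.0
```

Run:
```python
from h import *
rows([hnd(.615+.11*(i+1),86) for i in range(20)])
```

```text
t 7.25 pos [ 489.5 -140.2   81.7] rot [-3.134e+00  2.000e-03  8.220e-01] F [-1.5  0.3 -1. ] w 60.0
[[1.5, 20.5, -4.5, -0.008, 0.002, -0.103], [3.9, 35.5, -4.6, -0.008, 0.001, -0.213], [7.9, 50.1, -4.8, -0.008, 0.001, -0.323], [13.5, 64.2, -4.9, -0.008, 0.0, -0.433], [20.7, 77.6, -5.0, -0.008, 0.0, -0.543]]
[[0.8, 15.1, 0.0, 0.0, 0.0, -0.11], [3.3, 30.1, 0.0, 0.0, 0.0, -0.22], [7.4, 44.7, 0.0, 0.0, 0.0, -0.33], [13.1, 58.8, 0.0, -0.0, 0.0, -0.44], [20.4, 72.1, 0.0, -0.0, 0.0, -0.55]]
[[0.8, 15.1, 0.0, -0.0, 0.0, -0.11], [3.3, 30.1, 0.0, 0.0, 0.0, -0.22], [7.4, 44.7, 0.0, 0.0, 0.0, -0.33], [13.1, 58.8, 0.0, -0.0, 0.0, -0.44], [20.4, 72.1, 0.0, -0.0, 0.0, -0.55]]
[[0.8, 15.1, 0.0, 0.0, 0.0, -0.11], [3.3, 30.1, 0.0, 0.0, 0.0, -0.22], [7.4, 44.7, 0.0, 0.0, 0.0, -0.33], [13.1, 58.8, 0.0, 0.0, 0.0, -0.44], [20.4, 72.1, 0.0, 0.0, 0.0, -0.55]]
```

step_arm(deltas=[[0.8,15.1,0,0,0,-0.11],[3.3,30.1,0,0,0,-0.22],[7.4,44.7,0,0,0,-0.33],[13.1,58.8,0,0,0,-0.44],[20.4,72.1,0,0,0,-0.55]])

```text
time: 7.67
tool_pos: [556.7, -175.8, 86.7]
tcp_rot: [-3.135, 0.0, 1.378]
contact_force: [-9.4, -2.1, 1.1]
grip_width: 59.9
```

step_arm(deltas=[[0.8,15.1,0,0,0,-0.11],[3.3,30.1,0,0,0,-0.22],[7.4,44.7,0,0,0,-0.33],[13.1,58.8,0,0,0,-0.44],[20.4,72.1,0,0,0,-0.55]])

```text
time: 8.08
tool_pos: [631.8, -172.8, 86.9]
tcp_rot: [-3.136, 0.002, 1.927]
contact_force: [-10.7, -11.9, -1.5]
grip_width: 60.1
```

step_arm(deltas=[[0.8,15.1,0,0,0,-0.11],[3.3,30.1,0,0,0,-0.22],[7.4,44.7,0,0,0,-0.33],[13.1,58.8,0,0,0,-0.44],[20.4,72.1,0,0,0,-0.55]])

```text
time: 8.5
tool_pos: [694.2, -129.8, 87.4]
tcp_rot: [-3.137, 0.003, 2.476]
contact_force: [-2.8, -13.8, -3.7]
grip_width: 60.4
```

Run:
```python
from h import *
rows([hnd(.615+.11*(i+16),86) for i in range(5)])
```

```text
t 8.5 pos [ 694.2 -129.8   87.4] rot [-3.137e+00  3.000e-03  2.476e+00] F [ -2.8 -13.8  -3.7] w 60.4
[[-0.5, 16.9, 1.3, -0.005, 0.003, -0.099], [1.9, 31.9, 1.2, -0.005, 0.003, -0.209], [5.8, 46.5, 1.1, -0.005, 0.003, -0.319], [11.4, 60.6, 1.1, -0.005, 0.002, -0.429], [18.4, 74.1, 1.0, -0.005, 0.002, -0.539]]
```

step_arm(deltas=[[0.8,15.1,0,0,0,-0.11],[3.3,30.1,0,0,0,-0.22],[7.4,44.7,0,0,0,-0.33],[13.1,58.8,0,0,0,-0.44],[20.4,72.1,0,0,0,-0.55]])

```text
time: 8.92
tool_pos: [724.6, -60.5, 87.7]
tcp_rot: [-3.136, 0.005, 3.026]
contact_force: [3.1, -12.4, -5.5]
grip_width: 60.3
```

step_arm(deltas=[[0.5,6,0,0,0,-0.04],[0.5,6,0,0,0,-0.04]])

```text
time: 9.08
tool_pos: [724.6, -50.6, 88.2]
tcp_rot: [-3.14, 0.004, 3.065]
contact_force: [1.5, -1.6, -0.3]
grip_width: 60.2
```

step_arm(deltas=[[0,-12,0,0,0,0],[0,-14,0,0,0,0],[0,-14,-40,0,0,0],[0,-14,-80,0,0,0],[0,-14,-110,0,0,0]])

```text
time: 9.5
tool_pos: [722.1, -66.0, 199.5]
tcp_rot: [3.141, 0.002, 3.06]
contact_force: [0.6, -0.3, -0.3]
grip_width: 60.3
```

```bash
cat >> h.py <<'E'
def pl(x,y,z,yaw=F[2]): # fixture-frame point, tool yaw world
    return (*fr(F,[[x,y,0]])[0,:2],z,yaw)
E
python3 - <<'E'
from h import *
rows([pl(0,116,200)])
E
```

```text
t 9.5 pos [722.1 -66.  199.5] rot [3.141e+00 2.000e-03 3.060e+00] F [ 0.6 -0.3 -0.3] w 60.3
[[167.2, 123.6, -0.9, 0.003, 0.0, 2.86]]
```

Run:
```python
from h import *
from plant import bot
b=bot.capture("top")["color"][...,::-1];a=bot.capture("side")["color"][...,::-1]
z=lambda i,x,y:cv2.resize(i[y:y+100,x:x+80],(400,500),interpolation=cv2.INTER_CUBIC)
for n,i,o in(("top",b,(270,140)),("side",a,(290,170))):
    pass
cv2.imwrite("pics/p1.png",np.hstack([z(b,270,140),z(a,295,175)]))
for k in([-55,112,72],[55,112,72],[55,120,72],[-55,120,72]):
    w=fr(F,[k]);print(k,((proj("top",w)-(270,140))*5).round(),((proj("side",w)-(295,175))*5+(400,0)).round())
rows([pl(0,116,200,F[2]+np.pi)])
```

```text
[-55, 112, 72] [[160. 343.]] [[476. 131.]]
[55, 112, 72] [[123. 164.]] [[671.  96.]]
[55, 120, 72] [[109. 167.]] [[666.  87.]]
[-55, 120, 72] [[147. 346.]] [[472. 121.]]
t 9.6 pos [724.4 -66.3 204.2] rot [-3.141  0.013  3.06 ] F [0.3 0.2 0.8] w 60.2
[[169.5, 123.8, 1.9, -0.003, 0.013, -0.282]]
```

View pics/p1.png

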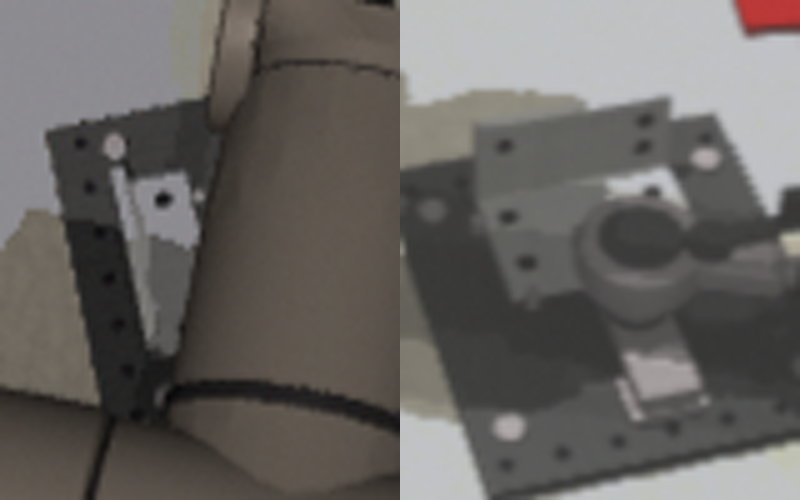

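The side half shows the flange top edge from (473,125) to (670,97), within about 2 mm of the prediction. The handle has swung to +x and the plate is still in place. Next is the grasp.

step_arm(deltas=[[80,58,0,0,0,-0.12],[169,124,0,0,0,-0.24],[174,124,0,0,0,-0.282],[174,124,0,0,0,-0.282],[174,124,0,0,0,-0.282]])

```text
time: 10.02
tool_pos: [560.4, 69.4, 195.6]
tcp_rot: [3.141, -0.001, -2.941]
contact_force: [0.4, 0.8, 0.3]
grip_width: 59.9
```

step_arm(deltas=[[0,0,0,0,0,0],[0,0,0,0,0,0],[0,0,0,0,0,0]])

```text
time: 10.27
tool_pos: [563.1, 68.5, 196.3]
tcp_rot: [-3.141, 0.001, -2.94]
contact_force: [0.9, -1.2, 0.2]
grip_width: 60.0
```

Run:
```python
from h import *
rows([pl(-5,116,z,F[2]+np.pi) for z in(200,160,120,90,66)])
```

```text
t 10.27 pos [563.1  68.5 196.3] rot [-3.141e+00  1.000e-03 -2.940e+00] F [ 0.9 -1.2  0.2] w 60.0
[[2.2, 1.8, -3.7, -0.0, 0.001, 0.002], [2.2, 1.8, 36.3, -0.0, 0.001, 0.002], [2.3, 1.9, 76.3, -0.0, 0.001, 0.002], [2.3, 1.9, 106.3, -0.0, 0.001, 0.002], [2.3, 1.9, 130.3, -0.0, 0.001, 0.002]]
```

step_arm(deltas=[[2,1.8,35,0,0,0],[2,1.8,75,0,0,0],[2,1.8,105,0,0,0],[2,1.8,125,0,0,0],[2,1.8,130,0,0,0]])

```text
time: 10.68
tool_pos: [559.3, 69.0, 61.7]
tcp_rot: [3.14, -0.006, -2.942]
contact_force: [-1.4, 0.2, 0.4]
grip_width: 60.1
```

step_arm(deltas=[[0,0,0,0,0,0],[0,0,0,0,0,0],[0,0,0,0,0,0],[0,0,0,0,0,0],[0,0,0,0,0,0]], fingers=0)

```text
time: 11.1
tool_pos: [561.1, 70.3, 67.1]
tcp_rot: [-3.141, 0.003, -2.939]
contact_force: [0.3, -0.1, 1.0]
grip_width: 31.1
```

step_arm(deltas=[[0,0,0,0,0,0],[0,0,0,0,0,0],[0,0,0,0,0,0],[0,0,0,0,0,0],[0,0,0,0,0,0]])

```text
time: 11.52
tool_pos: [560.3, 70.4, 66.0]
tcp_rot: [-3.142, 0.0, -2.939]
contact_force: [-1.4, -0.2, 2.6]
grip_width: 7.5
```

Run:
```python
from h import *
rows([pl(-5,y,z,F[2]+np.pi) for y,z in((126,66),(136,66),(146,66),(151,66),(156,66))])
```

```text
t 11.52 pos [560.3  70.4  66. ] rot [-3.142  0.    -2.939] F [-1.4 -0.2  2.6] w 7.5
[[-0.2, 9.5, -0.0, -0.0, 0.0, 0.002], [-0.3, 19.5, -0.0, -0.0, 0.0, 0.002], [-0.3, 29.5, -0.0, -0.0, 0.0, 0.002], [-0.3, 34.5, -0.0, -0.0, 0.0, 0.002], [-0.3, 39.5, -0.0, -0.0, 0.0, 0.002]]
```

step_arm(deltas=[[0,0,-1,0,0,0],[0,4,-1,0,0,0],[0,9,-1,0,0,0],[0,15,-1,0,0,0],[0,20,-1,0,0,0]])

```text
time: 11.93
tool_pos: [555.8, 90.8, 66.5]
tcp_rot: [3.141, -0.001, -2.939]
contact_force: [-0.1, 0.1, -2.3]
grip_width: 7.5
```

step_arm(deltas=[[0,7,0,0,0,0],[0,14,0,0,0,0],[0,20,0,0,0,0],[0,20,0,0,0,0]])

```text
time: 12.27
tool_pos: [551.8, 111.0, 66.7]
tcp_rot: [3.141, -0.0, -2.938]
contact_force: [0.0, 0.5, -1.6]
grip_width: 7.5
```

step_arm(deltas=[[0,0,-10,0,0,0],[0,0,-20,0,0,0],[0,0,-20,0,0,0]])

```text
time: 12.52
tool_pos: [553.7, 109.4, 89.4]
tcp_rot: [-3.141, 0.004, -2.94]
contact_force: [0.3, 0.5, -2.7]
grip_width: 7.8
```

Run:
```python
from h import *
from plant import bot
b=bot.capture("top")["color"][...,::-1];a=bot.capture("side")["color"][...,::-1]
z=lambda i,x,y:cv2.resize(i[y:y+100,x:x+80],(400,500),interpolation=cv2.INTER_CUBIC)
cv2.imwrite("pics/g1.png",np.hstack([z(b,270,140),z(a,295,155)]))
rows([pl(-5,156,180,F[2]+np.pi)])
```

```text
t 12.62 pos [552.8 109.2  87.7] rot [-3.141e+00  2.000e-03 -2.940e+00] F [-0.1  0.  -2.5] w 8.0
[[-0.1, -0.1, -92.3, -0.0, 0.002, 0.002]]
```

View pics/g1.png

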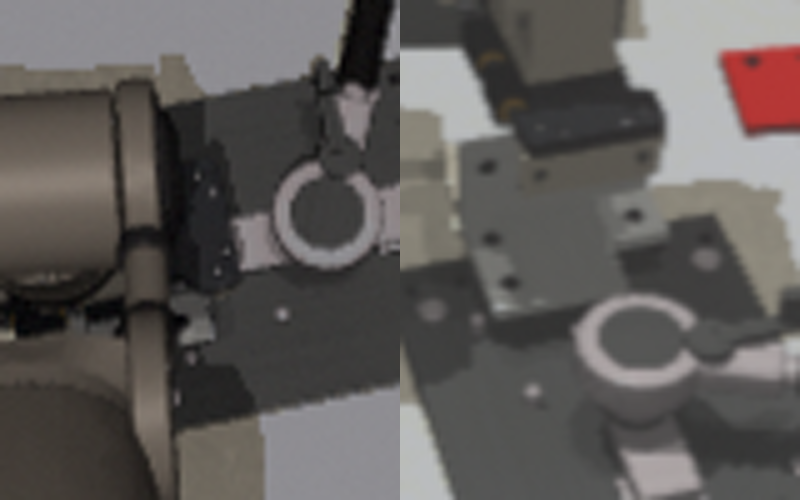

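The plate is held (8 mm opening, 2.5 N) and well clear of the toe. Now lifting and carrying it to the right bin.

step_arm(deltas=[[0,0,-30,0,0,0],[0,0,-65,0,0,0],[0,0,-100,0,0,0],[0,0,-130,0,0,0],[0,0,-130,0,0,0]])

```text
time: 13.03
tool_pos: [555.0, 109.5, 223.3]
tcp_rot: [-3.14, 0.011, -2.94]
contact_force: [2.1, -0.2, -1.7]
grip_width: 7.9
```

```bash
cat >> h.py <<'E'
Bn=np.array([504.9,-381.5,-.125])
def bp(x,y,z): return (*fr(Bn,[[x,y,0]])[0,:2],z,Bn[2]+np.pi)
E
python3 - <<'E'
from h import *
rows([bp(70,36,215)]);print(bp(70,36,215))
E
```

```text
t 13.03 pos [555.  109.5 223.3] rot [-3.14   0.011 -2.94 ] F [ 2.1 -0.2 -1.7] w 7.9
[[69.7, -459.3, 8.3, 0.0, 0.012, 0.327]]
(np.float64(578.8421271079212), np.float64(-354.5081153167101), 215, np.float64(3.016592653589793))
```

step_arm(deltas=[[2,-20,0,0,0,0.02],[6,-50,0,0,0,0.04],[12,-85,0,0,0,0.06],[18,-120,0,0,0,0.09],[23,-155,0,0,0,0.11]])

```text
time: 13.45
tool_pos: [560.0, -48.4, 215.8]
tcp_rot: [3.141, -0.002, -3.051]
contact_force: [-0.0, 1.6, -2.3]
grip_width: 7.8
```

step_arm(deltas=[[0,-35,0,0,0,0.02],[0,-70,0,0,0,0.04],[0,-105,0,0,0,0.06],[0,-140,0,0,0,0.09],[0,-170,0,0,0,0.11]])

```text
time: 13.87
tool_pos: [575.7, -218.7, 215.6]
tcp_rot: [3.141, -0.001, 3.121]
contact_force: [1.0, -0.9, -2.5]
grip_width: 8.0
```

Run:
```python
from h import *
rows([bp(70,36,215)])
```

```text
t 13.87 pos [ 575.7 -218.7  215.6] rot [ 3.141e+00 -1.000e-03  3.121e+00] F [ 1.  -0.9 -2.5] w 8.0
[[-5.9, -135.7, 0.5, 0.0, -0.002, 0.104]]
```

step_arm(deltas=[[-1,-35,0,0,0,0.03],[-3,-70,0,0,0,0.06],[-5,-105,0,0,0,0.08],[-6,-130,0,0,0,0.104],[-6,-136,0,0,0,0.104]])

```text
time: 14.28
tool_pos: [578.6, -357.0, 214.7]
tcp_rot: [-3.141, -0.002, 3.014]
contact_force: [-0.7, 0.5, -2.8]
grip_width: 7.6
```

step_arm(deltas=[[0,0,20,0,0,0],[0,0,50,0,0,0],[0,0,75,0,0,0],[0,0,75,0,0,0],[0,0,75,0,0,0]])

```text
time: 14.7
tool_pos: [579.2, -351.3, 139.9]
tcp_rot: [3.139, -0.004, 3.02]
contact_force: [0.6, -0.4, -2.0]
grip_width: 7.5
```

Run:
```python
from h import *
from plant import bot
b=bot.capture("top")["color"][...,::-1];a=bot.capture("side")["color"][...,::-1]
z=lambda i,x,y,w,h:cv2.resize(i[y:y+h,x:x+w],(400,500),interpolation=cv2.INTER_CUBIC)
cv2.imwrite("pics/b1.png",np.hstack([z(b,400,150,96,120),z(a,235,280,96*2-20,120)]))
rows([bp(70,36,z) for z in(120,100,80,64,61)])
```

```text
t 14.8 pos [ 580.8 -352.6  143.3] rot [-3.14e+00  2.00e-03  3.02e+00] F [ 0.5 -0.2 -1.7] w 7.6
[[1.7, -2.2, 23.3, -0.001, 0.002, 0.004], [1.8, -2.1, 43.3, -0.001, 0.002, 0.004], [1.8, -2.1, 63.3, -0.001, 0.002, 0.004], [1.9, -2.1, 79.3, -0.001, 0.002, 0.004], [1.9, -2.1, 82.3, -0.001, 0.002, 0.004]]
```

View pics/b1.png

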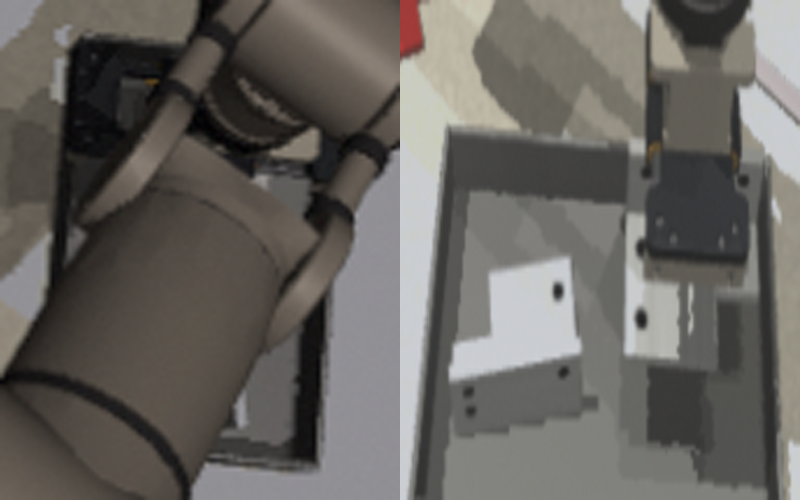

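The side half shows the plate over the free half, base at (625–720, 210–370), between the sample's right edge (582) and the right wall (770). Lowering.

step_arm(deltas=[[2,-2,20,0,0,0],[2,-2,40,0,0,0],[2,-2,60,0,0,0],[2,-2,68,0,0,0],[2,-2,72,0,0,0]])

```text
time: 15.22
tool_pos: [578.0, -354.0, 69.9]
tcp_rot: [3.142, 0.0, 3.02]
contact_force: [-0.1, -0.5, -2.6]
grip_width: 8.3
```

step_arm(deltas=[[0,0,0,0,0,0],[0,0,2,0,0,0],[0,0,2,0,0,0],[0,0,2,0,0,0]])

```text
time: 15.55
tool_pos: [578.4, -354.4, 68.9]
tcp_rot: [-3.141, 0.002, 3.02]
contact_force: [1.2, 0.3, -2.2]
grip_width: 7.7
```

Still about 10 mm above the expected touch height (59), so I'm going down in small steps.

step_arm(deltas=[[0,0,3,0,0,0],[0,0,6,0,0,0],[0,0,8,0,0,0],[0,0,8,0,0,0]])

```text
time: 15.88
tool_pos: [577.7, -353.9, 59.3]
tcp_rot: [3.141, -0.0, 3.02]
contact_force: [-0.5, 0.3, -2.3]
grip_width: 8.0
```

step_arm(deltas=[[0,0,1,0,0,0],[0,0,2,0,0,0],[0,0,2,0,0,0]])

```text
time: 16.13
tool_pos: [577.8, -354.0, 59.0]
tcp_rot: [-3.141, 0.0, 3.02]
contact_force: [-3.2, 2.2, 6.4]
grip_width: 7.7
```

Touched down: the force flipped to +6.4 N. Releasing and retreating.

step_arm(deltas=[[0,0,0,0,0,0],[0,0,0,0,0,0],[0,0,0,0,0,0],[0,0,0,0,0,0],[0,0,0,0,0,0]], fingers=50)

```text
time: 16.55
tool_pos: [577.9, -354.0, 57.6]
tcp_rot: [3.141, 0.0, 3.02]
contact_force: [-0.2, 0.1, -0.3]
grip_width: 36.5
```

step_arm(deltas=[[0,0,-15,0,0,0],[0,0,-45,0,0,0],[0,0,-80,0,0,0],[0,0,-120,0,0,0],[0,0,-150,0,0,0]])

```text
time: 16.97
tool_pos: [578.2, -354.3, 210.9]
tcp_rot: [-3.14, 0.002, 3.02]
contact_force: [0.9, -0.5, 0.5]
grip_width: 49.9
```

step_arm(deltas=[[40,0,0,0,0,0],[80,40,0,0,0,0],[100,70,0,0,0,0],[120,100,0,0,0,0],[150,120,0,0,0,0]])

```text
time: 17.38
tool_pos: [442.9, -214.4, 207.7]
tcp_rot: [3.141, 0.001, 3.02]
contact_force: [-0.1, -0.3, 0.4]
grip_width: 50.0
```

step_arm(deltas=[[30,20,0,0,0,0],[50,50,0,0,0,0],[60,80,0,0,0,0],[60,100,0,0,0,0],[60,100,0,0,0,0]])

```text
time: 17.8
tool_pos: [395.4, -107.3, 208.1]
tcp_rot: [3.141, 0.0, 3.022]
contact_force: [-0.1, 0.2, -0.3]
grip_width: 50.1
```

Run:
```python
from h import *
from plant import bot
b=bot.capture("top")["color"][...,::-1];a=bot.capture("side")["color"][...,::-1]
cv2.imwrite("pics/f.png",np.hstack([cv2.resize(b[130:290,330:490],(400,400)),cv2.resize(a[200:400,230:430],(400,400))]))
rows([bp(70,36,215)])
```

```text
t 17.9 pos [ 396.4 -110.   208.1] rot [-3.141e+00  1.000e-03  3.022e+00] F [ 0.3 -0.1 -0.8] w 50.2
[[-210.4, -221.0, -6.6, -0.001, 0.001, 0.005]]
```

View pics/f.png

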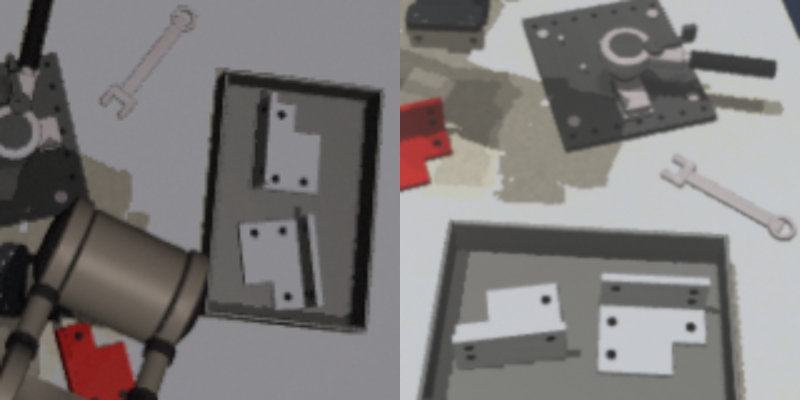

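The last view shows the plate flat in the right bin's free half at (295,140), clear of the sample at (275,265). The lever stands at the loosen side of the handle at (688,35), the spanner is undisturbed, and the arm touches nothing.

```bash
python3 -c "
from plant import bot
print(bot.close_job())"
```

```text
the job is handed in; nothing more can be done
None
```

I flipped the lever to loosen and swung the handle from about 0.6 to 2.75 rad, which should have backed the screw off roughly 1.8 rad or more. I then drew the plate out to +y and set it flat in the free half of the right-hand bin, the one on the robot's right. The job was handed in at about 18 s; it reports no verdict.

**Last checks:**
- **Plate:** the final picture shows it lying on its base, clear of the sample plate. The wrist force changed from -2.3 to +6.4 N at touchdown, before I let go.
- **Lever and spanner:** the lever stands at the loosen side, and the spanner looks where it was.
- **Robot:** the arm was clear of everything and read no contact force.

**Less certain:**
- **Screw turn:** this is inferred from the handle swing and the free toe, not measured directly.
- **Tin and left bin:** I did not look at either again at the end, but no move went near them.
- **Sample's upright:** it points along the bin's side, not towards its -x end as the task describes. I chose the bin by the notch and upright, and they match the clamped plate.

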